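# Vent a sealed sample box and crack its lid open

## Robot

A 6-joint arm with a two-finger parallel gripper is mounted at the origin on a cart in front of the work surface, level with it; the furniture and walls round the work are solid. World frame = base frame: x ahead of the robot, y to its left, z up, the work surface at z = 0. Lengths are in m, angles in rad, forces in N, time in s.
With the tool pointing down it reaches from about 0.225 to 0.725 m from the base axis. Payload 3.1 kg.
Tool frame: the origin (TCP) lies at the very end of the fingers, on their centre line; the grasp point (between the pads) lies 19 mm behind it; x points along the fingers, z is the direction in which the jaws open and shut, and the axes are right-handed (so a half turn about x gives the same grasp; the last joint's range is limited). The gripper opens to 85 mm and grips with 20 to 120 N. Pads are 22 mm wide; open, the fingers measure 114 mm over their backs; the gripper's body (76 mm by 85 mm) begins 54 mm behind the grasp point. The pads swing forward as they close: fully open they stand 13 mm farther back than shut.
Start: joints at [-1.272, 0.048, 0.099, 1.622, 0, 1.443], TCP at [0.217, -0.478, 0.231] pointing down, gripper open.
Joint ranges: [-2.91, 2.91], [-0.99, 1.94], [-1.21, 1.42], [-2.12, 2.29], [-1.49, 1.47], [-3.14, 3.14]. Speed limits (rad/s): [2.79, 2.79, 3.14, 3.14, 3.14, 3.14].

## Interface

Orientations are given as a unit quaternion [x, y, z, w].
In Python, from workcell import ctrl, cams gives the robot as it stands.
- The arm moves only by the tool drive_tool, never from a script. Its argument "moves" is a list of rows, each a list of 7 numbers: the shift along the tool's x, y, z in mm, then the turn, a rotation vector about the tool's x, y, z in degrees, then the closure, from 0 (fully open) to 1 (shut). A call has 1 to 20 rows; each row is the pose to reach, as a shift and turn from the pose measured when the call began, along the tool's axes at that moment; what a row does not reach only later rows make up. A row lasts 1/10 s, in which the tool goes at most 50 mm and 8.59 degrees, less where a joint would pass 70% of its speed; a pose out of reach is approached as far as the arm can. A call with a gripper value outside its range is refused whole. The fingers move at their own pace and stop on an object; "newtons" is the grip in N (left out, the last holds). Time passes only in rows, so rows that repeat a pose let the fingers close. It gives the time, the measured TCP pose, the force and the opening at its end, in the units of the state.
- ctrl.get_obs(): the state, without advancing time (a new reading comes with each control period).
- cams.camera(name): name is "side" or "top" or "wrist"; returns the picture (400x640x3 uint8, red, green, blue); there is no depth.
- cams.camera_info(name): a dict with "fx", "fy", "cx", "cy" (pixels), "rvec" (rotation vector, rad) and "tvec" (3), from world to camera coordinates, as OpenCV has them; the wrist camera has in their place "T_tool_cam" (4x4, takes a point from camera to tool coordinates, whose origin is the TCP and whose axes are the tool frame's). Camera axes: x right, y down, z forward; pixel columns grow to the right and rows downward; lengths in m; the calibration is good to about 2 mm. A picture is of the moment at which its call begins: read the wrist's pose just before it. camera_info takes no time and is no camera call.
- ctrl.hand_in(): hands the job in, once; it reports no verdict.
The state is a dict: "time_s": time; "joints": joint angles; "joint_velocities": joint speeds; "tau": joint torques, N m; "eef_pos": TCP position; "tool_rot": TCP orientation; "wrist_force": force on the tool from outside, world axes, zero at the start; "torque": the same for the moment, N m; "finger_gap": finger opening in m.
Only numpy, scipy, OpenCV 4.12 (cv2) and the standard library are available. Lean on these libraries where they do the work, as an engineer would, in place of code of your own. Each camera call takes 0.05 s, during which the arm holds its last target.

## Task

Vent the sealed sample box: pull the plunger on its flank straight up until its flange is level with the long tick on the scale (20 mm; not on to the end stop), keep it there for two seconds and let it back down. Then take the lid by its handle, break it free of the sticky gasket without flinging it open, and finish still holding it by the handle, steady, with a gap of about 25 mm at the front lip. The other things on the worktop stay where they are.

Things in the scene. Friction and masses are not known exactly. Their poses are not given: they have to be found in the camera images.
- sample_box: white sealed sample box, clear hinged lid, fixed to the worktop: 170 mm deep (own x; front faces own -x, to the robot, turned up to 0.3 rad), 200 mm wide (own y); lid top 100 mm up (white rim 102). Origin: centre of its underside on the worktop, z up. On its left flank (own +y) a vent block, 44 x 46 mm, 74 mm tall; the upright vent plunger in it is at own x -45, y +128 mm.
- plunger_grip (a point): middle of the vent plunger's knob, an upright black cylinder, diameter 20, height 34 mm (17 above and below this point), 134 mm above the worktop at rest; moves with the plunger. The pointer is its round flange (diameter 28, 4 mm thick), 52 mm below this point. A metal scale plate (26 mm wide, top 111 mm above the worktop) stands 20 mm behind the plunger axis (own +x of the box).
- plunger (a joint): lift of the vent plunger in m, straight up; 0 = at rest, 0.020 = its flange is level with the long tick on the scale plate, 0.034 = end stop. A spring pulls it back: 1.5 N at rest rising to 6.5 N at 0.020, 10 N at the stop; it returns by itself when let go.
- lid_handle (a point): middle of the lid's handle, 133 mm above the worktop when shut: a grey bar 52 mm long along the box's own x, 14 mm wide (own y), 18 mm tall (top 12 mm above this point), on two posts near the lid's front; the lid's top is 33 mm below this point. Grip it across its 14 mm from above. Moves and tilts with the lid.
- lid_hinge (a point): point on the lid's hinge line at the rear rim of the box, 91 mm above the worktop, straight behind the handle; the hinge line runs along the box's own y. The handle point is 150 mm ahead of it and 42 mm above it when shut.
- lid_lip (a point): middle of the lower front edge of the lid, 182 mm ahead of the hinge line; 91 mm above the worktop when shut, so the front gap is its height less 91 mm.
- lid (a joint): opening angle of the lid in rad: 0 shut, front going up, 0.6 end stop; 0.137 = 25 mm gap at the front lip. The gasket sticks: an upward pull at the handle of about 15 N is needed near 0.01 rad; it gives way by 0.03 rad, the lid may jump to 0.06, and from there on only its weight pulls (about 2 N). Let go, it falls back on the gasket bead at about 0.06 rad.
- petri_dish: small clear round dish with lid, 57 mm across, 14 mm tall, lying in front of the sample box; loose, to be left alone. Origin: centre of its underside.
- spirit_lamp: small round glass lamp with a white cap, 62 mm across, 82 mm tall, standing to the right of the sample box; loose, to be left alone. Origin: centre of its underside.
- tip_box: pipette-tip box with dark body and clear lid, 92x123x64 mm; loose, to be left alone. Origin: centre of its underside.
- plate: clear multi-well plate, 86x128x14 mm; loose, to be left alone. Origin: centre of its underside.
- carton: white card box with lid, 88x88x53 mm; loose, to be left alone. Origin: centre of its underside.

How it is judged:
On the way, in this order (a step that is already met when the one before it is completed fails the run):
1. the vent plunger is held with its flange at the long tick (16 to 24 mm up) for a second, lid shut (value of joint plunger between 0.016 and 0.024 m and value of joint lid below 0.01 rad), for 1 s.
2. the plunger is back down, lid still shut (value of joint plunger below 0.004 m and value of joint lid below 0.02 rad), for 0.1 s.
3. the lid has broken free of the gasket, raised by its handle (value of joint lid above 0.07 rad and distance between the grasp point and lid_handle below 0.04 m), for 0.1 s.
At the end, for the whole second after the job is handed in: The fingers hold the lid by its handle (contact over 1 N, grasp point within 40 mm of the handle point), nothing else props it, it is open 0.08 to 0.205 rad (gap at the lip about 15 to 37 mm) and steady (under 0.08 rad/s), and the plunger is back down (under 4 mm) (value of joint lid between 0.08 and 0.205 rad and velocity of joint lid between -0.08 and 0.08 rad/s and contact force between the fingers and lid above 1 N and distance between the grasp point and lid_handle below 0.04 m and value of joint plunger below 0.004 m and contact force between each of petri_dish, spirit_lamp, tip_box, plate, carton and lid below 0.1 N); the arm keeps its last pose, push and grip.
It fails at once if the lid is flung open (over 0.33 rad, a gap of 60 mm) (value of joint lid above 0.33 rad).
It fails at once if the plunger is pulled on to its end stop (over 30 mm) (value of joint plunger above 0.03 m).
It fails at once if a bystander is moved more than 30 mm or tipped (distance of any of petri_dish, spirit_lamp, tip_box, plate, carton from where it was at the start of the episode above 0.03 m or angle between any of petri_dish, spirit_lamp, tip_box, plate, carton's own z axis and vertical above 0.5 rad).
It also fails if it takes over 45 s, if anything falls off the work surface, if the arm or the gripper's body presses on something with over 40 N, if the wrist force passes 120 N, or if a joint passes its speed limit or range.

## Working session

There is one attempt and no reset: what is moved stays moved. The work goes in short steps, Python scripts to look and compute and a tool call to move; the robot and the scene stay as the last step left them, time stands still between calls to the robot, and variables do not carry over. Pictures are saved under pics/ and viewed, and the job is handed in when it is done.

Besides the shell and the picture viewer there is one more tool, called after "Call:" by a JSON object that holds its "name" and its "arguments". drive_tool: Moves the arm, as the interface text tells. Its arguments: {"type":"object","properties":{"moves":{"type":"array","items":{"type":"array","items":{"type":"number"}}},"newtons":{"type":"number"}},"required":["moves"]}

```bash
mkdir -p pics; ls
python3 - <<'E'
from workcell import ctrl,cams
import cv2
o=ctrl.get_obs(); print({k:o[k] for k in('time_s','eef_pos','tool_rot','wrist_force','finger_gap')})
for n in('side','top','wrist'):
    cv2.imwrite(f'pics/{n}0.png',cams.camera(n)[:,:,::-1]); print(n,cams.camera_info(n))
E
```

```text
pics
{'time_s': 0.0, 'eef_pos': array([ 0.21712089, -0.47730006,  0.23010024]), 'tool_rot': array([ 0.38331444,  0.59519677, -0.38222063,  0.59390086]), 'wrist_force': array([-0.09456168, -0.5153244 ,  0.08705007]), 'finger_gap': 0.08546842785484944}
side {'fx': 414.20966349340847, 'fy': 414.20966349340847, 'cx': 317.42777133174684, 'cy': 199.6045964165991, 'rvec': array([ 2.16293455, -0.02620576,  0.00810209]), 'tvec': array([-0.5623936 ,  0.07729902,  1.46172562])}
top {'fx': 507.531291319154, 'fy': 507.531291319154, 'cx': 319.41776601163684, 'cy': 204.26219721581143, 'rvec': array([ 2.22745278, -2.19166229,  0.0732674 ]), 'tvec': array([-0.05310656,  0.53372835,  1.6326642 ])}
wrist {'fx': 301.6545622054968, 'fy': 301.6545622054968, 'cx': 317.22743243523195, 'cy': 200.35747345740575, 'T_tool_cam': array([[-1.04595460e-03, -3.20400478e-01,  9.47281605e-01,
        -1.42077344e-01],
       [ 7.67802468e-04, -9.47282102e-01, -3.20399798e-01,
         8.39463026e-02],
       [ 9.99999158e-01,  3.92201513e-04,  1.23681835e-03,
         2.23108039e-04],
       [ 0.00000000e+00,  0.00000000e+00,  0.00000000e+00,
         1.00000000e+00]])}
```

View pics/side0.png

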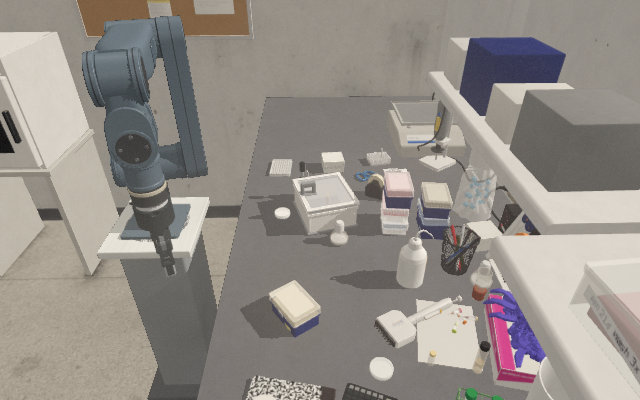

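View pics/top0.png

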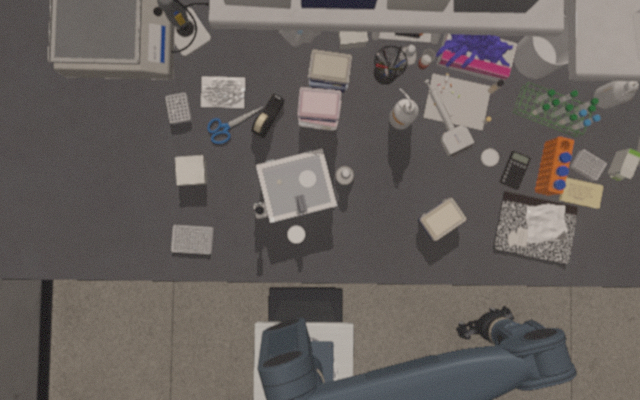

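View pics/wrist0.png

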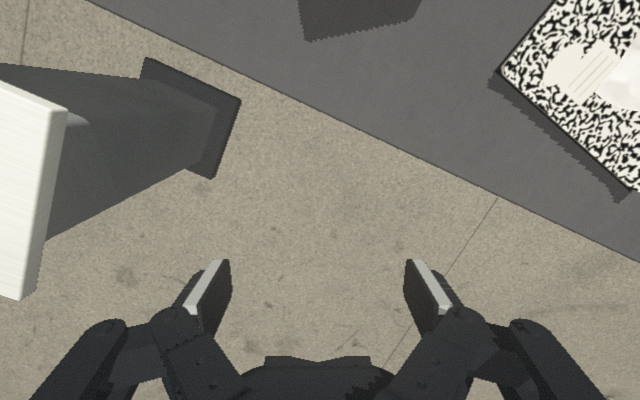

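The side view shows the box near (325,200) with the black knob at about (302,166). In the top view the box is at (297,185), the knob near (259,208) and the grey handle near (300,204). The dish is at (296,234) and the lamp at (344,175). I'll enlarge both.

Run:
```python
import cv2
a=cv2.imread('pics/top0.png')[140:250,240:360]; b=cv2.imread('pics/side0.png')[150:250,265:365]
cv2.imwrite('pics/top0c.png',cv2.resize(a,None,fx=5,fy=5,interpolation=cv2.INTER_CUBIC))
cv2.imwrite('pics/side0c.png',cv2.resize(b,None,fx=6,fy=6,interpolation=cv2.INTER_CUBIC)[:600])
```

```text
(no output)
```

View pics/top0c.png

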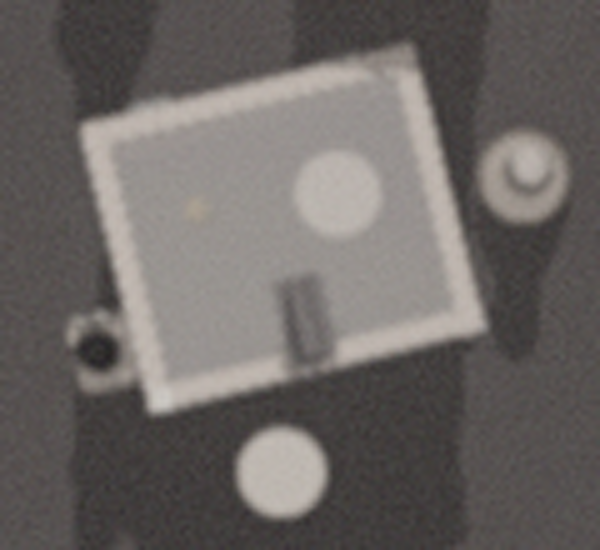

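View pics/side0c.png

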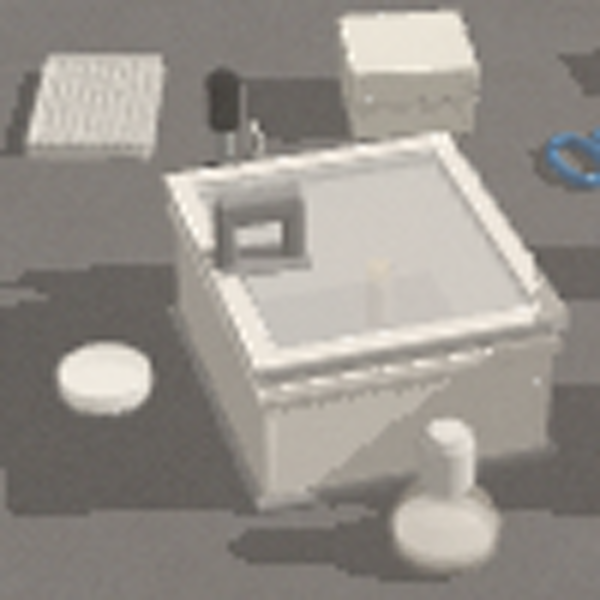

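The knob top sits at crop (97,348) in the top view and (222,100) in the side view. The handle is at about (305,320) and (262,230). The rim corners are clear in the top view. Next: masks, a box pose and triangulation.

```bash
cat > h.py <<'E'
import numpy as np,cv2
from scipy.spatial.transform import Rotation as R
from workcell import ctrl,cams
def K(i): return np.array([[i['fx'],0,i['cx']],[0,i['fy'],i['cy']],[0,0,1.]])
def ext(n,obs=None):
    i=cams.camera_info(n)
    if n=='wrist':
        T=np.eye(4);T[:3,:3]=R.from_quat(obs['tool_rot']).as_matrix();T[:3,3]=obs['eef_pos']
        T=np.linalg.inv(T@i['T_tool_cam'])
    else:
        T=np.eye(4);T[:3,:3]=cv2.Rodrigues(i['rvec'])[0];T[:3,3]=i['tvec']
    return K(i),T
def ray(KT,p):
    k,T=KT; d=T[:3,:3].T@(np.linalg.inv(k)@[p[0],p[1],1]); c=-T[:3,:3].T@T[:3,3]; return c,d/np.linalg.norm(d)
def plane(KT,p,z):
    c,d=ray(KT,p); return c+d*(z-c[2])/d[2]
def tri(a,b):
    (c1,d1),(c2,d2)=a,b
    s=np.linalg.lstsq(np.c_[d1,-d2],c2-c1,rcond=None)[0]
    p,q=c1+s[0]*d1,c2+s[1]*d2
    return (p+q)/2,np.linalg.norm(p-q)
def proj(KT,X):
    k,T=KT; q=k@(T[:3,:3]@np.asarray(X)+T[:3,3]); return q[:2]/q[2]
def snap(n,f):
    o=ctrl.get_obs(); im=cams.camera(n)[:,:,::-1].copy(); cv2.imwrite(f'pics/{f}.png',im)
    np.savez(f'pics/{f}.npz',tool_rot=o['tool_rot'],eef_pos=o['eef_pos']); return im,o
E
python3 - <<'E'
from h import *
t=cv2.imread('pics/top0.png');s=cv2.imread('pics/side0.png')
KT,KS=ext('top'),ext('side')
def blobs(im,x0,y0,x1,y1,lo,hi):
    g=cv2.GaussianBlur(cv2.cvtColor(im,cv2.COLOR_BGR2GRAY),(3,3),0)[y0:y1,x0:x1]
    m=((g>=lo)&(g<=hi)).astype(np.uint8); n,_,st,c=cv2.connectedComponentsWithStats(m)
    return [(st[i].tolist(),(c[i]+[x0,y0]).round(1).tolist()) for i in range(1,n) if st[i][4]>8]
print('knob top',blobs(t,252,202,266,216,0,55)); print('knob side',blobs(s,298,160,306,174,0,70))
print('handle top',blobs(t,292,192,308,214,0,115)); print('handle side',blobs(s,298,178,320,198,0,120))
g=cv2.cvtColor(t,cv2.COLOR_BGR2GRAY); 
m=np.zeros_like(g); m[145:226,254:341]=(g[145:226,254:341]>150)
cs,_=cv2.findContours(m,cv2.RETR_EXTERNAL,cv2.CHAIN_APPROX_NONE); c=max(cs,key=cv2.contourArea)
r=cv2.minAreaRect(c); print(r)
for p in cv2.boxPoints(r): print(p,plane(KT,p,.102).round(4))
cr=[(80,127),(412,45),(487,328),(150,412)]
P=[plane(KT,(240+u/5,140+v/5),.102) for u,v in cr]; P=np.array(P)
print(P.round(4)); print('c',P.mean(0), 'w',np.linalg.norm(P[0]-P[1]),np.linalg.norm(P[2]-P[3]),'d',np.linalg.norm(P[1]-P[2]),np.linalg.norm(P[0]-P[3]))
for n,pt,ps in [('knob',(259.4,209.6),(265+222/6,150+72/6)),('handle top',(301,204),(265+260/6,150+195/6))]:
    print(n,tri(ray(KT,pt),ray(KS,ps)))
E
```

```text
knob top [([4, 6, 7, 5, 28], [259.3, 209.9])]
knob side []
handle top [([4, 4, 10, 18, 126], [300.2, 204.8])]
handle side [([3, 9, 2, 7, 9], [301.8, 190.6])]
((291.3281555175781, 186.3107147216797), (59.91201400756836, 59.66133499145508), 77.125)
[255.57253 163.75487] [0.6516 0.1552 0.102 ]
[313.73392 150.46083] [ 0.696  -0.0224  0.102 ]
[327.0838  208.86656] [ 0.5168 -0.0662  0.102 ]
[268.9224 222.1606] [0.4733 0.1108 0.102 ]
[[ 0.6465  0.1538  0.102 ]
 [ 0.701  -0.049   0.102 ]
 [ 0.5273 -0.0977  0.102 ]
 [ 0.4726  0.1075  0.102 ]]
c [0.58687015 0.02864351 0.102     ] w 0.21004931183837552 0.21241266036140719 d 0.18037566681280182 0.18002490931529763
knob (array([0.50994036, 0.13542995, 0.15594544]), np.float64(0.001058544504486861))
handle top (array([0.53060178, 0.01335522, 0.1436582 ]), np.float64(0.00413491374753767))
```

```bash
cat >> h.py <<'E'
def down(yaw):  # tool x down, tool z = box own y
    y=np.array([-np.sin(yaw),np.cos(yaw),0]); x=np.array([0,0,-1.]); return R.from_matrix(np.c_[x,np.cross(y,x),y])
def rel(p,Rt,flip=False):
    o=ctrl.get_obs(); R0=R.from_quat(o['tool_rot']); 
    return (R0.inv().apply(np.array(p)-o['eef_pos'])*1000).round(1),(R0.inv()*Rt).as_rotvec(degrees=True).round(1)
E
python3 - <<'E'
from h import *
o=ctrl.get_obs(); print(R.from_quat(o['tool_rot']).as_matrix().round(3)); 
print(rel([.46,.08,.26],down(.268)))
print(rel([.46,.08,.26],down(.268)*R.from_rotvec([np.pi,0,0])))
E
```

```text
[[-0.001  0.91   0.414]
 [ 0.002  0.414 -0.91 ]
 [-1.     0.    -0.002]]
(array([ -28.8,  451.8, -407. ]), array([-170.9,    0. ,   -0.2]))
(array([ -28.8,  451.8, -407. ]), array([ 9.1, -0.1, -0. ]))
```

Run:
```python
from h import *
print(rel([.49,.08,.28],down(.268)))
```

```text
(array([ -48.8,  479.1, -394.6]), array([-170.9,    0. ,   -0.2]))
```

Call:
{"name": "drive_tool", "arguments": {"moves": [[-49, 479, -395, -171, 0, 0, 0], [-49, 479, -395, -171, 0, 0, 0], [-49, 479, -395, -171, 0, 0, 0], [-49, 479, -395, -171, 0, 0, 0], [-49, 479, -395, -171, 0, 0, 0], [-49, 479, -395, -171, 0, 0, 0], [-49, 479, -395, -171, 0, 0, 0], [-49, 479, -395, -171, 0, 0, 0], [-49, 479, -395, -171, 0, 0, 0], [-49, 479, -395, -171, 0, 0, 0], [-49, 479, -395, -171, 0, 0, 0], [-49, 479, -395, -171, 0, 0, 0], [-49, 479, -395, -171, 0, 0, 0], [-49, 479, -395, -171, 0, 0, 0], [-49, 479, -395, -171, 0, 0, 0], [-49, 479, -395, -171, 0, 0, 0], [-49, 479, -395, -171, 0, 0, 0], [-49, 479, -395, -171, 0, 0, 0], [-49, 479, -395, -171, 0, 0, 0], [-49, 479, -395, -171, 0, 0, 0]]}}

```text
time_s: 2.15
eef_pos: [0.4895, 0.0803, 0.2797]
tool_rot: [-0.563, 0.426, 0.565, 0.427]
wrist_force: [-0.5, -0.1, -0.0]
finger_gap: 0.0854
```

Run:
```python
from h import *
snap('wrist','w1')
o=ctrl.get_obs();print(o['joints'].round(2),o['eef_pos'])
KW=ext('wrist',o)
for X in ([.5096,.140,.151],[.53,.0134,.145]): print(proj(KW,X))
print(rel([.47,.16,.22],down(.268)))
```

```text
[ 0.03 -0.01  0.14  1.72  0.   -0.25] [0.4895171  0.08031537 0.27975132]
[370.40837653 225.0220349 ]
[239.8533961  208.16755287]
(array([59.9, -3.2, 81.9]), array([ 0.6,  0.1, -0.1]))
```

View pics/w1.png

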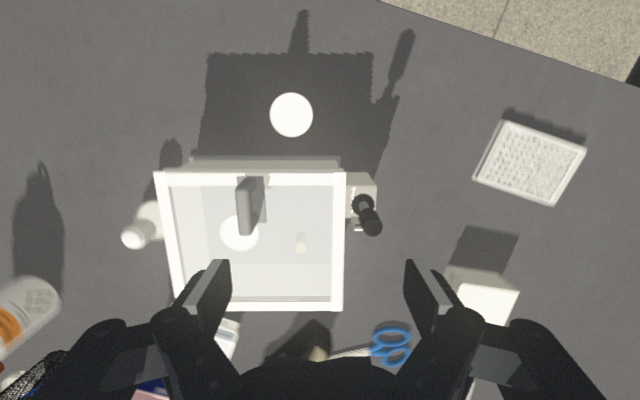

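The dish is at the top of this picture because the front faces up here. The knob top is near (372,222) and the handle near (245,205), close to the predicted (370,225) and (240,208). I'll zoom in for exact pixels.

Run:
```python
import cv2
a=cv2.imread('pics/w1.png')[150:320,150:390]
cv2.imwrite('pics/w1c.png',cv2.resize(a[:150,70:],None,fx=4.5,fy=4,interpolation=cv2.INTER_CUBIC)[:600,:800])
```

```text
(no output)
```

View pics/w1c.png

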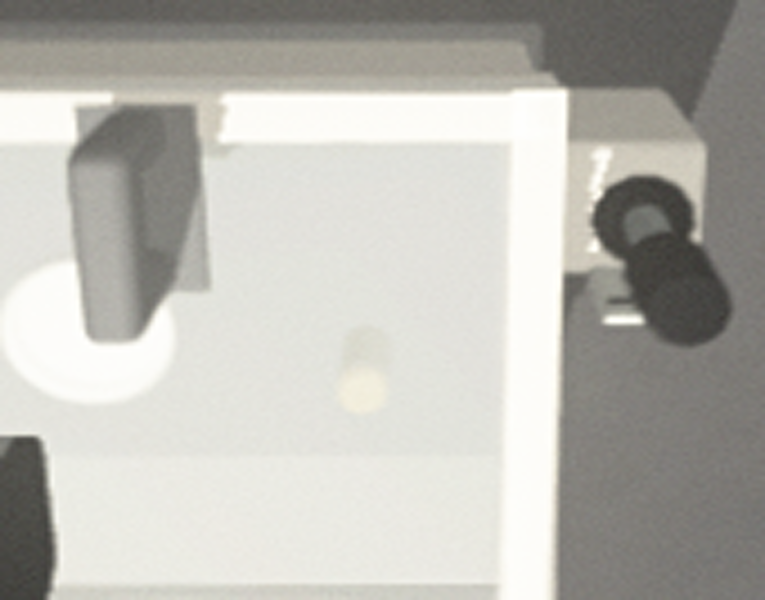

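The knob's top centre is at crop (690,302), full image (373.3,225.5). The bar's top face has its centre at (244,211.7), running from (242.7,187.5) to (245.8,235).

Run:
```python
from h import *
d=np.load('pics/w1.npz');KW=ext('wrist',d);KT,KS=ext('top'),ext('side')
k=(373.3,225.5); kt=(259.4,209.6); ks=(265+222/6,150+72/6)
print('knob W@.151',plane(KW,k,.151),'T@.151',plane(KT,kt,.151))
print('W-T',tri(ray(KW,k),ray(KT,kt)),'W-S',tri(ray(KW,k),ray(KS,ks)))
a,b,c=[plane(KW,p,.145) for p in((242.7,187.5),(245.8,235),(244,211.7))]
print('bar',a,b,c,'len',np.linalg.norm(a-b),'yaw',np.arctan2(*(b-a)[[1,0]]))
print('T bar',plane(KT,(300.6,204),.145),tri(ray(KW,(244,211.7)),ray(KT,(300.6,204))))
# rim edges in W: left outer side edge (x from crop)
P=[plane(KW,(220+u/4.5,150+v/4),.102) for u,v in((567,90),(558,590))];print('rim flank',P,np.arctan2(*(P[1]-P[0])[[1,0]]))
P=[plane(KW,p,.102) for p in((155,172),(346,172))];print('rim front',P,np.linalg.norm(P[0]-P[1]),np.arctan2(-(P[1]-P[0])[0],(P[1]-P[0])[1]))
# flange, z=.084 top
print('flange',plane(KW,(220+643/4.5,150+217/4),.084))
```

```text
knob W@.151 [0.50948049 0.14284192 0.151     ] T@.151 [0.50957    0.13588182 0.151     ]
W-T (array([0.50766629, 0.13742867, 0.16036921]), np.float64(0.005842302004766488)) W-S (array([0.50981452, 0.14283891, 0.15163311]), np.float64(0.001089254138246576))
bar [0.50838505 0.01184371 0.145     ] [0.55640749 0.02465685 0.145     ] [0.53228557 0.01793748 0.145     ] len 0.049702428907222936 yaw 0.2607414072292871
T bar [0.52845391 0.01445407 0.145     ] (array([0.52912483, 0.01653722, 0.15015521]), np.float64(0.004683487873489971))
rim flank [array([0.47611474, 0.1090843 , 0.102     ]), array([0.62964823, 0.15506205, 0.102     ])] 0.2909649832544726
rim front [array([ 0.53201788, -0.09022496,  0.102     ]), array([0.47558585, 0.10891686, 0.102     ])] 0.20698318766042056 0.27613659581833083
flange [0.5109874  0.14285822 0.084     ]
```

Run:
```python
from h import *
print(rel([.5095,.143,.20],down(.27)))
```

```text
(array([ 79.8, -36.5,  54.6]), array([ 0.5,  0.1, -0.1]))
```

Call:
{"name": "drive_tool", "arguments": {"moves": [[40, -18, 27, 0.5, 0, 0, 0], [80, -36, 54, 0.5, 0, 0, 0], [80, -36, 54, 0.5, 0, 0, 0], [80, -36, 54, 0.5, 0, 0, 0]]}}

```text
time_s: 2.6
eef_pos: [0.5077, 0.1425, 0.1978]
tool_rot: [-0.561, 0.429, 0.565, 0.427]
wrist_force: [-1.0, -0.2, 1.0]
finger_gap: 0.0853
```

Run:
```python
from h import *
im,o=snap('wrist','w2'); print(o['eef_pos'],o['time_s'])
cv2.imwrite('pics/w2c.png',cv2.resize(im[150:350,210:410],None,fx=3,fy=3,interpolation=cv2.INTER_CUBIC))
```

```text
[0.50774122 0.14247232 0.19784496] 2.6
```

View pics/w2c.png

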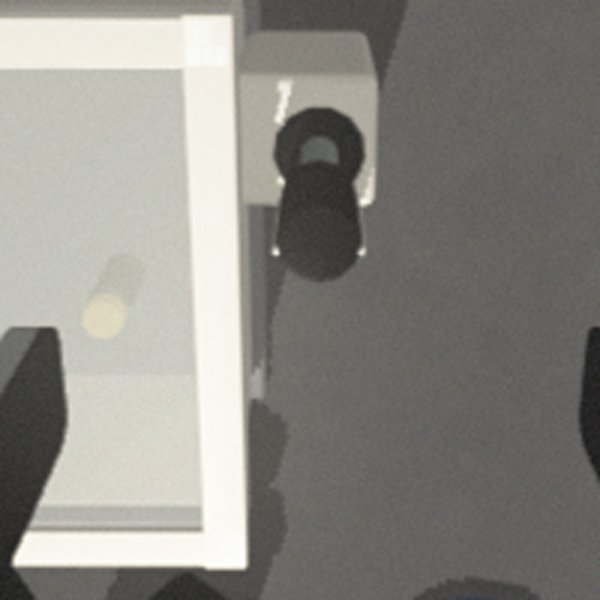

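View pics/w2.png

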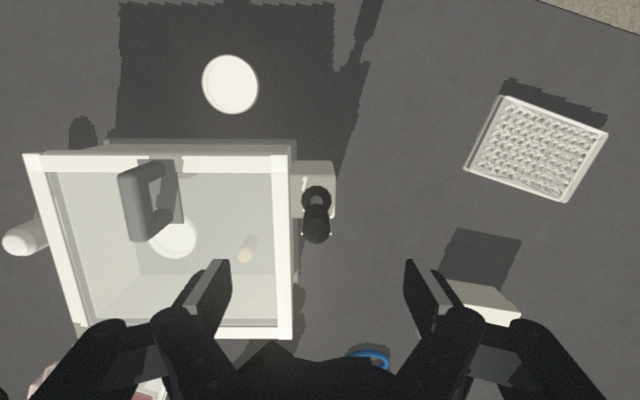

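The knob sits midway between the fingers, with its top centre at crop (320,242), full image (316.7,230.6). The handle is at about (130,205).

Run:
```python
from h import *
im=cv2.imread('pics/w2.png'); cv2.imwrite('pics/w2h.png',cv2.resize(im[145:255,100:210],None,fx=5,fy=5,interpolation=cv2.INTER_CUBIC))
K1=ext('wrist',np.load('pics/w1.npz'));K2=ext('wrist',np.load('pics/w2.npz'));KS=ext('side')
k=(316.7,230.6)
print(plane(K2,k,.151),tri(ray(K2,k),ray(K1,(373.3,225.5))),tri(ray(K2,k),ray(KS,(302,162))))
print('flange',plane(K2,(210+319/3,150+152/3),.084))
```

```text
[0.51226502 0.14334646 0.151     ] (array([0.50980022, 0.14257524, 0.15368165]), np.float64(0.002546556320324757)) (array([0.51095492, 0.14298589, 0.15223515]), np.float64(0.0014807267877410637))
flange [0.51293448 0.14314322 0.084     ]
```

View pics/w2h.png

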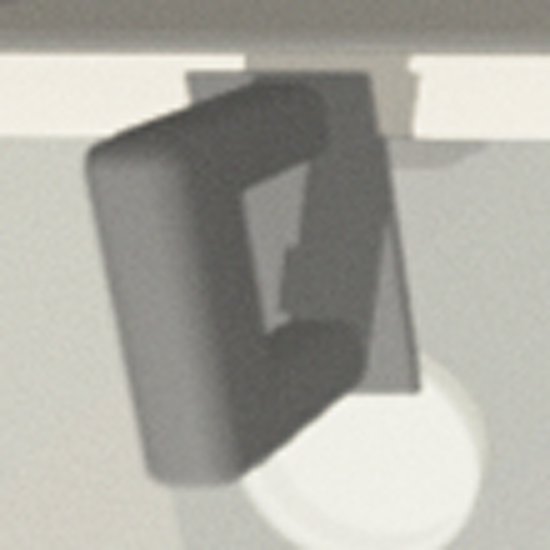

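Run:
```python
from h import *
K1=ext('wrist',np.load('pics/w1.npz'));K2=ext('wrist',np.load('pics/w2.npz'))
h2=(132.8,208.6)
print('handle',plane(K2,h2,.145),tri(ray(K2,h2),ray(K1,(244,211.7))))
f,b=plane(K2,(100+134/5,145+151/5),.145),plane(K2,(100+194/5,145+484/5),.145);print(f,b,np.arctan2(*(b-f)[[1,0]]),np.linalg.norm(b-f))
print(rel([.511,.143,.119],down(.27)))
```

```text
handle [0.53273815 0.01778741 0.145     ] (array([0.53226629, 0.01805442, 0.14551055]), np.float64(0.00037618443115636723))
[0.50992138 0.01199333 0.145     ] [0.5571384  0.02401003 0.145     ] 0.2492089754590107 0.04872214682598558
(array([80.8, -2.6,  0.2]), array([-0. ,  0.1, -0.1]))
```

Call:
{"name": "drive_tool", "arguments": {"moves": [[40, -2, 0, 0, 0, 0, 0], [65, -3, 0, 0, 0, 0, 0], [81, -3, 0, 0, 0, 0, 0], [81, -3, 0, 0, 0, 0, 0], [81, -3, 0, 0, 0, 0, 0]], "newtons": 40}}

```text
time_s: 3.15
eef_pos: [0.5125, 0.1423, 0.1209]
tool_rot: [-0.562, 0.428, 0.562, 0.429]
wrist_force: [0.3, -0.8, 0.5]
finger_gap: 0.0857
```

Run:
```python
from h import *
im,o=snap('wrist','w3'); im,o=snap('side','s3'); print(o['eef_pos'],o['time_s'],o['wrist_force'],o['finger_gap'])
cv2.imwrite('pics/s3c.png',cv2.resize(im[110:210,250:370],None,fx=5,fy=5,interpolation=cv2.INTER_CUBIC))
```

```text
[0.51301218 0.14254253 0.12145927] 3.2 [ 0.79060215 -0.29818455  0.5123227 ] 0.08527287477776656
```

View pics/w3.png

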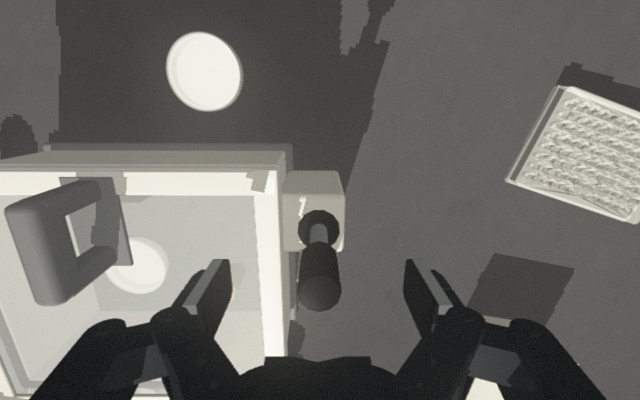

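View pics/s3c.png

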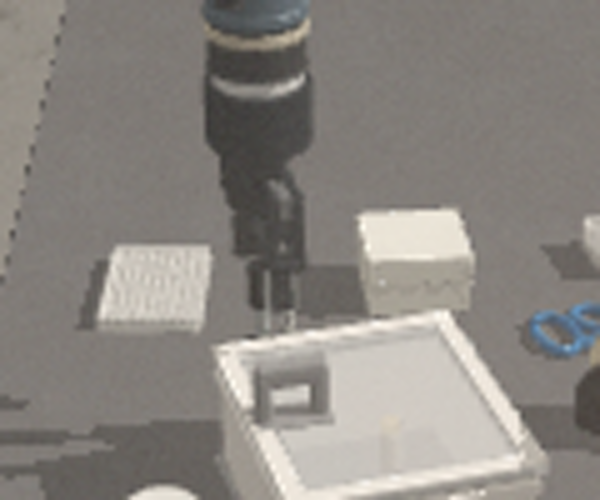

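The knob is between the open fingers, top centre at about (320,291), with the finger midline at 317. A quick check that it lies under the TCP, then close.

Run:
```python
from h import *
K3=ext('wrist',np.load('pics/w3.npz')); p=plane(K3,(320,292),.151); o=ctrl.get_obs()
print(p, R.from_quat(o['tool_rot']).inv().apply(p-o['eef_pos'])*1000)
```

```text
[0.51155744 0.14328189 0.151     ] [-29.44707117   1.30626775   1.01063195]
```

Call:
{"name": "drive_tool", "arguments": {"moves": [[2, 1, 1, 0, 0, 0, 1], [2, 1, 1, 0, 0, 0, 1], [2, 1, 1, 0, 0, 0, 1], [2, 1, 1, 0, 0, 0, 1], [2, 1, 1, 0, 0, 0, 1], [2, 1, 1, 0, 0, 0, 1], [2, 1, 1, 0, 0, 0, 1], [2, 1, 1, 0, 0, 0, 1]], "newtons": 40}}

```text
time_s: 4.05
eef_pos: [0.5121, 0.143, 0.1198]
tool_rot: [0.563, -0.428, -0.562, -0.429]
wrist_force: [-0.7, -1.6, 3.1]
finger_gap: 0.0186
```

Run:
```python
from h import *
im,o=snap('wrist','w4'); print(o['eef_pos'],o['time_s'],o['wrist_force'],o['finger_gap'])
cv2.imwrite('pics/w4c.png',cv2.resize(im[170:370,210:410],None,fx=3,fy=3,interpolation=cv2.INTER_CUBIC))
```

```text
[0.51210978 0.14298368 0.1198469 ] 4.05 [-0.65239763 -1.60137928  3.14809315] 0.01858092589707238
```

View pics/w4c.png

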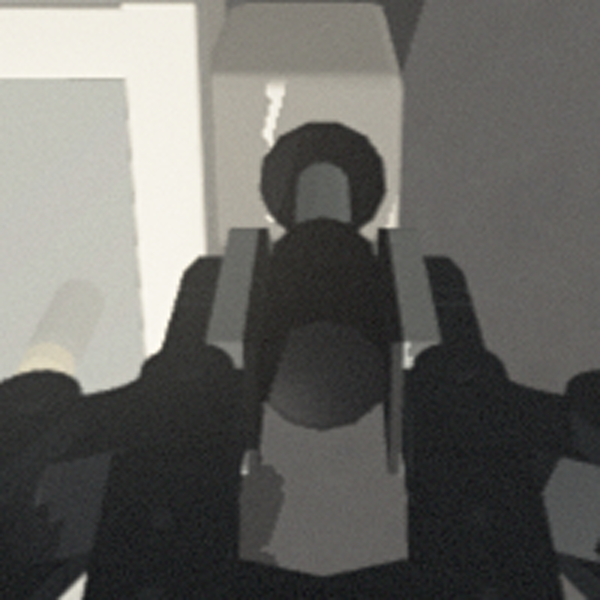

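The fingers have closed on the knob, gap 18.6 mm. Lifting 20 mm in small steps.

Call:
{"name": "drive_tool", "arguments": {"moves": [[-3, 0, 0, 0, 0, 0, 1], [-6, 0, 0, 0, 0, 0, 1], [-9, 0, 0, 0, 0, 0, 1], [-12, 0, 0, 0, 0, 0, 1], [-15, 0, 0, 0, 0, 0, 1], [-18, 0, 0, 0, 0, 0, 1], [-20, 0, 0, 0, 0, 0, 1], [-20, 0, 0, 0, 0, 0, 1]]}}

```text
time_s: 4.9
eef_pos: [0.512, 0.143, 0.1397]
tool_rot: [0.563, -0.428, -0.562, -0.429]
wrist_force: [3.4, -1.9, -8.0]
finger_gap: 0.0187
```

Run:
```python
from h import *
im,o=snap('wrist','w5'); im2,o=snap('side','s5'); print(o['eef_pos'],o['time_s'],o['wrist_force'],o['finger_gap'])
cv2.imwrite('pics/w5c.png',cv2.resize(im[170:370,210:410],None,fx=3,fy=3,interpolation=cv2.INTER_CUBIC))
cv2.imwrite('pics/s5c.png',cv2.resize(im2[130:210,270:350],None,fx=7,fy=7,interpolation=cv2.INTER_CUBIC))
```

```text
[0.51198717 0.14295778 0.13964037] 4.95 [ 3.50500064 -0.26321683 -6.20879018] 0.01881223353902048
```

View pics/w5c.png

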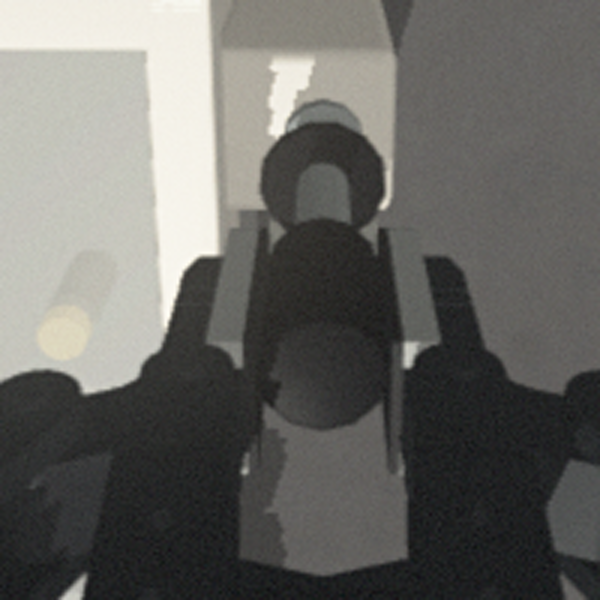

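View pics/s5c.png

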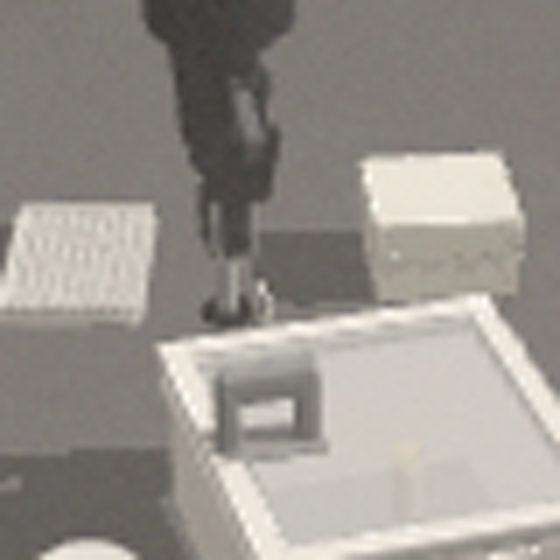

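The knob and flange sit at the same pixels relative to the fingers as before (flange about (322,180) in the crop), so nothing slipped. The lift is 19.8 mm with a pull of about 6 to 8 N, which fits the spring. Holding for 2 s.

Call:
{"name": "drive_tool", "arguments": {"moves": [[0, 0, 0, 0, 0, 0, 1], [0, 0, 0, 0, 0, 0, 1], [0, 0, 0, 0, 0, 0, 1], [0, 0, 0, 0, 0, 0, 1], [0, 0, 0, 0, 0, 0, 1], [0, 0, 0, 0, 0, 0, 1], [0, 0, 0, 0, 0, 0, 1], [0, 0, 0, 0, 0, 0, 1], [0, 0, 0, 0, 0, 0, 1], [0, 0, 0, 0, 0, 0, 1], [0, 0, 0, 0, 0, 0, 1], [0, 0, 0, 0, 0, 0, 1], [0, 0, 0, 0, 0, 0, 1], [0, 0, 0, 0, 0, 0, 1], [0, 0, 0, 0, 0, 0, 1], [0, 0, 0, 0, 0, 0, 1], [0, 0, 0, 0, 0, 0, 1], [0, 0, 0, 0, 0, 0, 1], [0, 0, 0, 0, 0, 0, 1], [0, 0, 0, 0, 0, 0, 1]]}}

```text
time_s: 7.0
eef_pos: [0.512, 0.143, 0.1396]
tool_rot: [0.563, -0.428, -0.562, -0.429]
wrist_force: [3.3, -2.1, -7.2]
finger_gap: 0.019
```

Call:
{"name": "drive_tool", "arguments": {"moves": [[4, 0, 0, 0, 0, 0, 1], [8, 0, 0, 0, 0, 0, 1], [12, 0, 0, 0, 0, 0, 1], [16, 0, 0, 0, 0, 0, 1], [20, 0, 0, 0, 0, 0, 1], [20, 0, 0, 0, 0, 0, 1], [20, 0, 0, 0, 0, 0, 1], [20, 0, 0, 0, 0, 0, 0], [20, 0, 0, 0, 0, 0, 0], [20, 0, 0, 0, 0, 0, 0], [20, 0, 0, 0, 0, 0, 0], [20, 0, 0, 0, 0, 0, 0], [20, 0, 0, 0, 0, 0, 0]]}}

```text
time_s: 8.3
eef_pos: [0.512, 0.1431, 0.1196]
tool_rot: [0.563, -0.428, -0.562, -0.429]
wrist_force: [0.6, 0.3, 0.4]
finger_gap: 0.0855
```

Run:
```python
from h import *
im,o=snap('wrist','w6'); print(o['eef_pos'],o['time_s'],o['wrist_force'],o['finger_gap'])
```

```text
[0.51201127 0.14306972 0.11961088] 8.3 [0.60223635 0.27475666 0.43844287] 0.08554204510088259
```

View pics/w6.png

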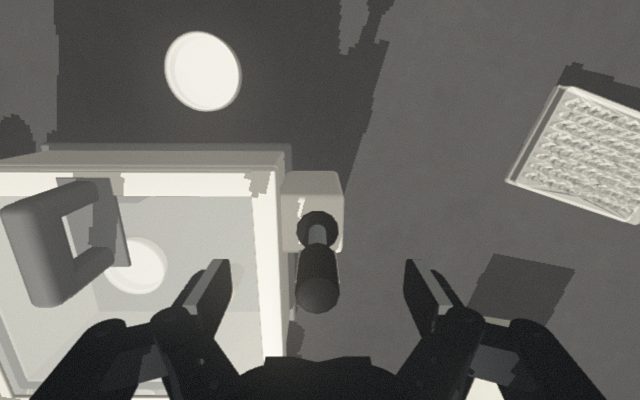

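The plunger is back at rest: the flange is at (318,229), as it was before the lift, and the force is near zero. Next I move over the handle.

Run:
```python
from h import *
print(rel([.5325,.018,.21],down(.262)))
```

```text
(array([ -90.4,   13.2, -126. ]), array([0.4, 0. , 0.1]))
```

Call:
{"name": "drive_tool", "arguments": {"moves": [[-45, 0, 0, 0, 0, 0, 0], [-90, 0, 0, 0, 0, 0, 0], [-90, 5, -45, 0.4, 0, 0, 0], [-90, 10, -90, 0.4, 0, 0, 0], [-90, 13, -126, 0.4, 0, 0, 0], [-90, 13, -126, 0.4, 0, 0, 0], [-90, 13, -126, 0.4, 0, 0, 0], [-90, 13, -126, 0.4, 0, 0, 0]]}}

```text
time_s: 9.15
eef_pos: [0.5324, 0.0188, 0.2095]
tool_rot: [0.561, -0.43, -0.561, -0.431]
wrist_force: [-0.2, 0.6, 0.6]
finger_gap: 0.0853
```

Run:
```python
from h import *
im,o=snap('wrist','w7'); print(o['eef_pos'],o['time_s'],o['wrist_force'],o['finger_gap'])
cv2.imwrite('pics/w7c.png',cv2.resize(im[150:300,220:420],None,fx=4,fy=4,interpolation=cv2.INTER_CUBIC))
print(rel([.5325,.018,.117],down(.262)))
```

```text
[0.53243666 0.01880189 0.20946253] 9.15 [-0.19476109  0.64580868  0.64446144] 0.08532447824387253
(array([92.5,  0.4, -1.1]), array([0. , 0. , 0.1]))
```

View pics/w7c.png

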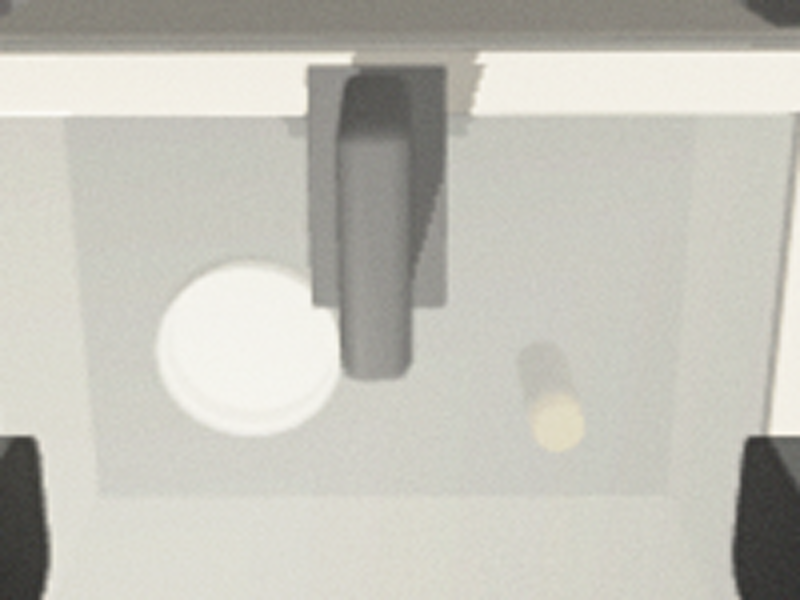

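The bar runs vertically in the picture, so the yaw is aligned. Its top face has its centre at crop (376,253), about 1.5 mm off the finger midline. Descending.

Call:
{"name": "drive_tool", "arguments": {"moves": [[40, 0, -1, 0, 0, 0, 0], [70, 0, -1.5, 0, 0, 0, 0], [85, 0, -1.5, 0, 0, 0, 0], [92, 0, -1.5, 0, 0, 0, 0], [92, 0, -1.5, 0, 0, 0, 0], [92, 0, -1.5, 0, 0, 0, 0]]}}

```text
time_s: 9.8
eef_pos: [0.534, 0.018, 0.1191]
tool_rot: [0.562, -0.429, -0.56, -0.431]
wrist_force: [-0.5, 1.1, 0.3]
finger_gap: 0.0854
```

Run:
```python
from h import *
im,o=snap('wrist','w8'); print(o['eef_pos'],o['time_s'],o['wrist_force'],o['finger_gap'])
KW=ext('wrist',o)
```

```text
[0.53397462 0.01796349 0.11907307] 9.8 [-0.46339687  1.07899237  0.28320708] 0.0854176551909891
```

View pics/w8.png

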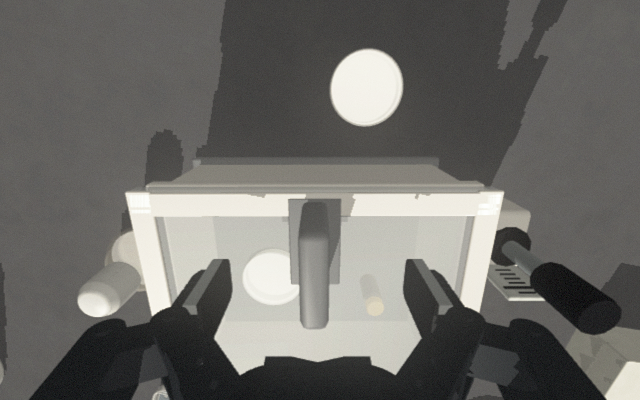

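The bar is between the pads (columns 301 to 328, midline 317). Closing at 60 N.

Call:
{"name": "drive_tool", "arguments": {"moves": [[2.5, 0, 0, 0, 0, 0, 1], [2.5, 0, 0, 0, 0, 0, 1], [2.5, 0, 0, 0, 0, 0, 1], [2.5, 0, 0, 0, 0, 0, 1], [2.5, 0, 0, 0, 0, 0, 1], [2.5, 0, 0, 0, 0, 0, 1], [2.5, 0, 0, 0, 0, 0, 1], [2.5, 0, 0, 0, 0, 0, 1], [2.5, 0, 0, 0, 0, 0, 1]], "newtons": 60}}

```text
time_s: 10.75
eef_pos: [0.5347, 0.0165, 0.1173]
tool_rot: [0.563, -0.43, -0.559, -0.431]
wrist_force: [0.6, -5.0, 1.0]
finger_gap: 0.0131
```

Run:
```python
from h import *
im,o=snap('wrist','w9'); print(o['eef_pos'],o['time_s'],o['wrist_force'],o['finger_gap'])
import numpy as np
for th in (.01,.03,.06,.1,.137):
    s,c=np.sin(th),np.cos(th)
    # grasp pt rel hinge and TCP rel
    def f(px,pz): return np.array([px*c+pz*s,-px*s+pz*c])-[px,pz]
    d=f(-150,.1166*1000-91); print(th,'own dx,dz mm',d.round(2),'-> tool x,y',-d[1].round(1),-d[0].round(1),'deg',np.degrees(th).round(2))
print(R.from_quat(o['tool_rot']).as_matrix().round(3))
```

```text
[0.53469777 0.01647294 0.11728208] 10.75 [ 0.5627563  -5.00566889  0.97029423] 0.013107650594920259
0.01 own dx,dz mm [0.26 1.5 ] -> tool x,y -1.5 -0.3 deg 0.57
0.03 own dx,dz mm [0.84 4.49] -> tool x,y -4.5 -0.8 deg 1.72
0.06 own dx,dz mm [1.8  8.95] -> tool x,y -8.9 -1.8 deg 3.44
0.1 own dx,dz mm [ 3.31 14.85] -> tool x,y -14.8 -3.3 deg 5.73
0.137 own dx,dz mm [ 4.9  20.25] -> tool x,y -20.2 -4.9 deg 7.85
[[ 0.006 -0.966 -0.259]
 [-0.002 -0.259  0.966]
 [-1.    -0.005 -0.003]]
```

View pics/w9.png

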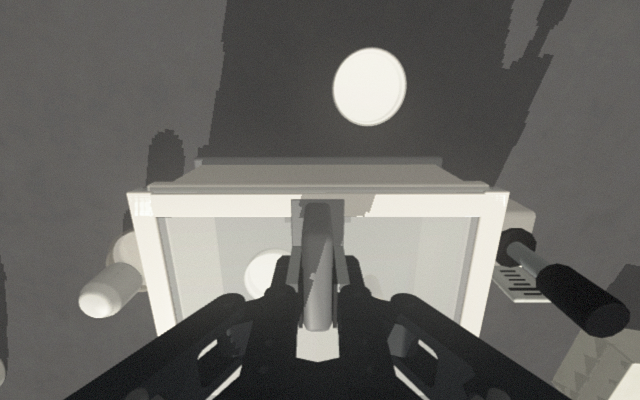

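The grip is on the bar (gap 13.1 mm) and the lid is shut. Lifting along the hinge arc: tool x negative, y slightly negative, turn +z.

Call:
{"name": "drive_tool", "arguments": {"moves": [[-0.8, -0.1, 0, 0, 0, 0.3, 1], [-1.5, -0.3, 0, 0, 0, 0.6, 1], [-2.2, -0.4, 0, 0, 0, 0.9, 1], [-3, -0.6, 0, 0, 0, 1.2, 1], [-3.8, -0.7, 0, 0, 0, 1.5, 1], [-4.5, -0.8, 0, 0, 0, 1.7, 1], [-5.2, -1, 0, 0, 0, 2, 1], [-6, -1.2, 0, 0, 0, 2.3, 1], [-7, -1.4, 0, 0, 0, 2.7, 1], [-8, -1.6, 0, 0, 0, 3.1, 1], [-9, -1.8, 0, 0, 0, 3.4, 1], [-9, -1.8, 0, 0, 0, 3.4, 1]]}}

```text
time_s: 12.0
eef_pos: [0.5365, 0.0169, 0.1264]
tool_rot: [-0.55, 0.446, 0.572, 0.414]
wrist_force: [3.3, -4.0, -6.5]
finger_gap: 0.0126
```

Run:
```python
from h import *
im,o=snap('wrist','w10'); print(o['eef_pos'],o['time_s'],o['wrist_force'],o['finger_gap'])
```

```text
[0.53648638 0.01693556 0.12639719] 12.0 [ 3.34752041 -4.02687698 -6.47132924] 0.012589928584785448
```

View pics/w10.png

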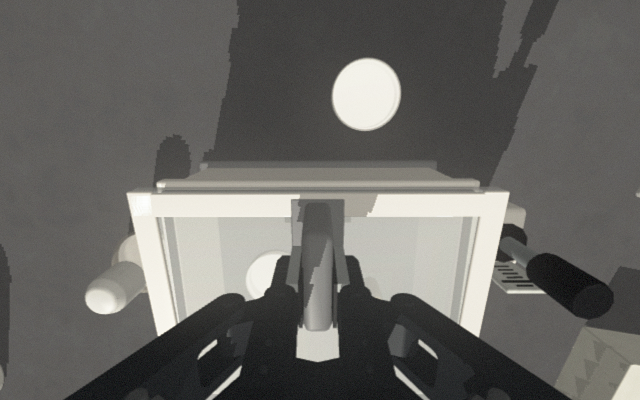

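The lid, bar and white frame sit unchanged in the gripper camera while the scene behind has dropped, so the lid is coming up with the fingers, now at about 0.06 rad. Continuing to about 0.137.

Call:
{"name": "drive_tool", "arguments": {"moves": [[-1, -0.2, 0, 0, 0, 0.4, 1], [-2, -0.4, 0, 0, 0, 0.8, 1], [-3, -0.6, 0, 0, 0, 1.2, 1], [-4, -0.8, 0, 0, 0, 1.6, 1], [-5, -1, 0, 0, 0, 2, 1], [-6, -1.2, 0, 0, 0, 2.3, 1], [-7, -1.4, 0, 0, 0, 2.7, 1], [-8, -1.6, 0, 0, 0, 3.1, 1], [-9, -1.9, 0, 0, 0, 3.5, 1], [-10, -2.1, 0, 0, 0, 3.9, 1], [-11, -2.3, 0, 0, 0, 4.2, 1], [-11.5, -2.4, 0, 0, 0, 4.4, 1], [-11.5, -2.4, 0, 0, 0, 4.4, 1], [-11.5, -2.4, 0, 0, 0, 4.4, 1], [-11.5, -2.4, 0, 0, 0, 4.4, 1]]}}

```text
time_s: 13.55
eef_pos: [0.5395, 0.0178, 0.1376]
tool_rot: [-0.533, 0.467, 0.587, 0.392]
wrist_force: [3.2, -3.2, -7.5]
finger_gap: 0.0132
```

Run:
```python
from h import *
im,o=snap('wrist','w11'); im2,o=snap('side','s11'); print(o['eef_pos'],o['time_s'],o['wrist_force'],o['finger_gap'],o['joint_velocities'].round(3))
cv2.imwrite('pics/s11c.png',cv2.resize(im2[130:240,260:370],None,fx=5,fy=5,interpolation=cv2.INTER_CUBIC))
M=R.from_quat(o['tool_rot']).as_matrix(); print('tilt',np.arcsin(-M[:,0]@[.965,.262,0]))
```

```text
[0.53956547 0.01774046 0.1375829 ] 13.6 [ 3.86594223 -3.90847077 -7.68924815] 0.012816862881596908 [-0.001 -0.    -0.001  0.    -0.001 -0.001]
tilt 0.13079966469210483
```

View pics/w11.png

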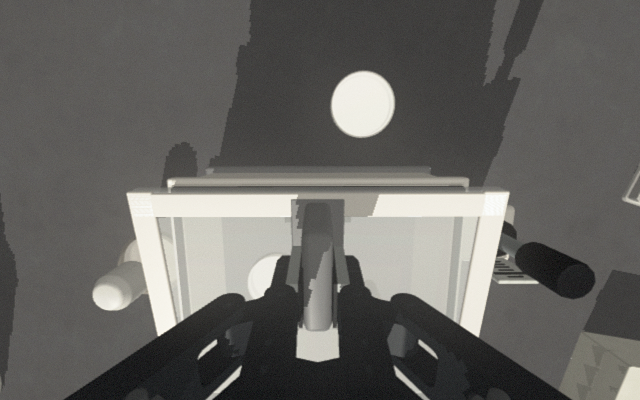

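View pics/s11c.png

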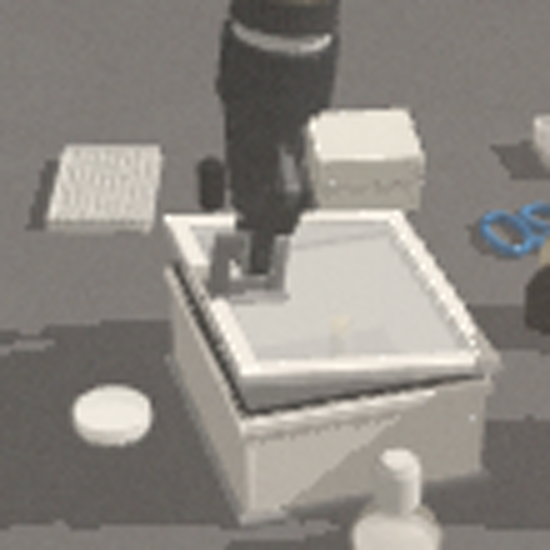

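The side view shows the lid open at the front and held by the fingers, with the dish, lamp and carton where they were. The lid's front-right corner went from (308.7,210.8) to (308.4,205), and its front-left from (293.3,179.7) to (293,173). A height check follows.

Run:
```python
from h import *
KS=ext('side')
for P,a,b in (([.5275,-.092,.102],(308.7,210.8),(308.4,205)),([.4755,.109,.102],(293.3,179.7),(293,173))):
    P=np.array(P)
    print(proj(KS,P).round(1),[ (t,(proj(KS,P+[.006*t/.137,.0015*t/.137,.182*t])-proj(KS,P)).round(1)) for t in(.08,.11,.137,.17)],np.subtract(b,a).round(1))
```

```text
[307.1 210.7] [(0.08, array([ 1. , -3.9])), (0.11, array([ 1.4, -5.3])), (0.137, array([ 1.7, -6.7])), (0.17, array([ 2.2, -8.3]))] [-0.3 -5.8]
[292.7 178.8] [(0.08, array([ 0.8, -3.6])), (0.11, array([ 1.1, -5. ])), (0.137, array([ 1.4, -6.2])), (0.17, array([ 1.8, -7.7]))] [-0.3 -6.7]
```

The measured rise gives 0.12 to 0.15 rad, which matches the tool tilt and lift (0.131 and 0.137). The arm is still, so I'm handing in.

Run:
```python
from h import *
print(ctrl.hand_in())
```

```text
the job is handed in; nothing more can be done
None
```

I vented the box, let the plunger back down and opened the lid. I handed in at 13.6 s, still holding the lid by its handle; the interface reports no verdict.

- **Plunger:** I lifted it 19.8 mm by the measured tool pose and held it for 2 s. The knob did not slip in the fingers, and the pull of 6–8 N fits the spring. Lowered and let go, its flange was back where it had been before the lift.
- **Lid:** I gripped the handle at 60 N and lifted slowly along the hinge arc. In the wrist pictures the lid rose with the fingers and did not run ahead.
- **Last checks:**
  - **Opening:** tool tilt 0.131 rad, commanded lift 0.137 rad, side picture about 0.12–0.15 rad, so the front gap is about 22–27 mm.
  - **Grip:** joint speeds were near zero, and the finger gap was 13 mm on the 14 mm bar.
  - **Other things:** by eye, those in view had not moved. The tip box was not in my last close views.
- **Disagreements:**
  - **Top camera:** it placed the knob about 7 mm and the handle about 4 mm to the side of the wrist and side views. I went by the wrist views, and both grasps centred well.
  - **Force while holding the lid:** about 7.5 N downward at the end, against the stated 2 N or so of lid weight. I did not explain this; it may be strain from gripping the hinged lid stiffly.

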